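# Snap a spring clip onto an inspection rod and slide the ring home

### The arm

A 6-joint arm with a two-finger parallel gripper is mounted at the origin on a cart in front of the work surface, level with it; the furniture and walls round the work are solid. World frame = base frame: x ahead of the robot, y to its left, z up, the work surface at z = 0. Lengths are in m, angles in rad, forces in N, time in s.
With the tool pointing down it reaches from about 0.275 to 0.875 m from the base axis. Payload 12.5 kg.
Tool frame: the origin (TCP) lies at the very end of the fingers, on their centre line; the grasp point (between the pads) lies 19 mm behind it; z points along the fingers, y is the direction in which the jaws open and shut (so a half turn about z gives the same grasp; the last joint's range is limited). The gripper opens to 85 mm and grips with 20 to 120 N. Pads are 22 mm wide; open, the fingers measure 114 mm over their backs; the gripper's body (76 mm by 85 mm) begins 54 mm behind the grasp point. The pads swing forward as they close: fully open they stand 13 mm farther back than shut.
Start: joints at [1.121, 0.351, 1.652, -0, 1.139, -0.085], TCP at [0.196, 0.514, 0.231] pointing down, gripper open.
Joint ranges: [-2.75, 2.75], [-0.79, 2.1], [0.01, 2.65], [-1.57, 4.71], [0.07, 3.14], [-2.87, 2.87]. Speed limits (rad/s): [2.22, 2.22, 2.79, 3.14, 3.14, 3.14].

### API

Orientations are given as a unit quaternion [x, y, z, w].
In Python, from workcell import bot, eyes gives the robot as it stands.
- The arm moves only by the tool send_rows, never from a script. Its argument "rows" is a list of rows, each a list of 2 entries, a list of its own where there are three numbers: the shift along the tool's x, y, z in mm, then the turn about the tool's z in degrees. In form: [[[dx, dy, dz], spin], ...]. A call has 1 to 12 rows; each row shifts and turns the commanded pose from where the row before left it, along the tool's axes as they then stand; what a row does not reach is not made up. A row lasts 1/12 s, in which the tool goes at most 41.7 mm and 7.16 degrees, less where a joint would pass 70% of its speed; a pose out of reach is approached as far as the arm can. A call with a gripper value outside its range is refused whole. "grip" is the finger opening in mm, from 0 to 85.4, set as the call begins (left out, the last holds). The fingers move at their own pace and stop on an object; "grip_force" is the grip in N (left out, the last holds). Time passes only in rows, so rows that do not move let the fingers close. It gives the time, the measured TCP pose, the force and the opening at its end, in the units of the state.
- bot.observe(): the state, without advancing time (a new reading comes with each control period).
- eyes.get_image(name): name is "scene" or "top" or "wrist"; returns (picture, depth): 400x640x3 uint8, red, green, blue; 400x640 float32, m along the optical axis (not along the pixel's ray), 0 where there is no reading.
- eyes.camera_params(name): a dict with "vfov" (degrees; the focal length in pixels is half the picture's height over the tangent of half this angle, whatever the lens; pixels are square), "cx", "cy" (the principal point, pixels), "R" (3x3) and "t" (3): a world point X has camera coordinates R X + t. Camera axes: x right, y down, z forward; pixel columns grow to the right and rows downward; lengths in m; the calibration is good to about 2 mm. A picture is of the moment at which its call begins: read the wrist's pose just before it. camera_params takes no time and is no camera call; for the wrist camera it gives the pose at the moment of the call.
- bot.finish_job(): hands the job in, once; it reports no verdict.
The state is a dict: "t": time; "joints": joint angles; "dq": joint speeds; "joint_efforts": joint torques, N m; "ee_pos": TCP position; "ee_rot": TCP orientation; "wrist_force": force on the tool from outside, world axes, zero at the start; "wrist_torque": the same for the moment, N m; "grip_width": finger opening in m.
Only numpy, scipy, OpenCV 4.12 (cv2) and the standard library are available. Lean on these libraries where they do the work, as an engineer would, in place of code of your own. Each camera call takes 0.05 s, during which the arm holds its last target.

### The job

Pick up the blue spring clip by its tab, snap it down through its open gap onto the bare part of the inspection stand's rod, and slide it along so that it pushes the brass ring home and presses it firmly against the steel shoulder for a moment, with about 10 N on the ring and never more than 20. Let go with the clip still on the rod, tab upright, touching the ring; never force the clip anywhere with 25 N or more, and leave the other things on the table where they are.

Things in the scene. Friction and masses are not known exactly. Their poses are not given: they have to be found in the camera images.
- stand: Fixed inspection stand: grey base plate 74 x 190 x 14 mm, two dark uprights 14 mm thick, 40 mm wide, 88 mm tall at y = -80 and +80 mm, and a level steel rod between them. Origin: centre of the base's underside; y runs along the rod, z up. Rod axis at x = 0, z = 80 mm. Poses are good to a few mm only.
- rod_mid (a point): Middle of the rod's axis on the stand (y = 0, z = 80 mm there; axes as the stand's). Rod 16 mm in diameter, bare from y = -73 mm to the ring. A steel shoulder 27 mm in diameter has its face at y = +60 mm, looking to -y.
- brass_ring: Brass ring on the rod, 30 mm outside diameter, 16 mm wide along the rod, with a dark line round it; origin at its centre, axes as the stand's. A sliding fit that resists with about 2 N and stays where it is left. Starts with its centre 12 to 27 mm from the rod's middle towards the shoulder; home at 52 mm, against the shoulder.
- clip_tab (a point): Middle of the loose clip's blue tab (12 mm thick along the clip's y, 24 mm wide along x, 44 to 77 mm above the feet it stands on), 64 mm above the feet. Below: blue saddle 38 x 18 mm (x, y) and two sprung steel legs; feet 44 x 36 mm overall. The gap opens downward; the rod passes through it along the clip's y. About 80 g; the same after a half turn; z up.
- clip_seat (a point): Where the rod's axis lies in the seated clip: 42 mm below the tab's middle, 22 mm above the feet; axes as the tab's. The legs' noses, 6 mm lower, stand 12 mm apart: they spread over the rod under 5 to 12 N, then snap under it. The flared feet lead in a rod up to 5 mm off-centre. Seated, the clip drags on the rod with about 6 N and stays where left.
- loupe: Black eyepiece loupe, 41 mm wide, 44 mm tall, standing near the clip; leave it. Origin at its underside.
- weight: Brass knobbed weight, 30 mm wide, 40 mm tall, standing near the clip; leave it. Origin at its underside.
- plug_gauge: Plug gauge with a black hexagonal handle lying on the table, 15 x 82 x 14 mm; leave it. Origin at its underside.
- screwdriver: Orange screwdriver lying on the table, 17 x 160 x 16 mm; leave it. Origin at its underside.
There are look-alikes about, which are no part of the job. Several things look just like the part that bears clip_tab: the one meant starts farthest to the robot's left.

How it is judged:
By the outcome, as a careful person would: the job done as asked, in the order asked, and still so for the second after the job is handed in, with the robot touching nothing.
It also fails if it takes over 61 s, if anything falls off the work surface, if the arm or the gripper's body presses on something with over 40 N, if the wrist force passes 120 N, or if a joint passes its speed limit or range.

## Working session

There is one attempt and no reset: what is moved stays moved. The work goes in short steps, Python scripts to look and compute and a tool call to move; the robot and the scene stay as the last step left them, time stands still between calls to the robot, and variables do not carry over. Pictures are saved under pics/ and viewed, and the job is handed in when it is done.

Besides the shell and the picture viewer there is one more tool, called after "Call:" by a JSON object that holds its "method" and its "body", one argument or row to a line. send_rows: Moves the arm, as the interface text tells. Its arguments: {"type":"object","properties":{"rows":{"type":"array"},"grip":{"type":"number"},"grip_force":{"type":"number"}},"required":["rows"]}

```bash
mkdir -p pics; ls; cat > h.py <<'E'
import numpy as np, cv2
from workcell import bot, eyes
def cap(n,fn):
    p=eyes.camera_params(n); im,d=eyes.get_image(n)
    cv2.imwrite('pics/'+fn+'.png',im[:,:,::-1]); np.savez('pics/'+fn+'.npz',im=im,d=d,R=p['R'],t=p['t'],cx=p['cx'],cy=p['cy'],v=p['vfov'])
def ld(fn): return np.load('pics/'+fn+'.npz')
def f(z): return 200/np.tan(np.radians(float(z['v']))/2)
def w(z,u,v,dep=None):
    if dep is None: dep=z['d'][int(v),int(u)]
    c=np.array([(u-z['cx'])/f(z)*dep,(v-z['cy'])/f(z)*dep,dep]); return z['R'].T@(c-z['t'])
def atz(z,u,v,h):
    r=z['R'].T@np.array([(u-z['cx'])/f(z),(v-z['cy'])/f(z),1]); o=-z['R'].T@z['t']; return o+r*(h-o[2])/r[2]
def px(z,X):
    c=z['R']@np.array(X)+z['t']; return c[:2]/c[2]*f(z)+[z['cx'],z['cy']]
def crop(fn,x0,y0,x1,y1,s,out):
    im=cv2.imread('pics/'+fn+'.png')[y0:y1,x0:x1]; cv2.imwrite('pics/'+out+'.png',cv2.resize(im,None,fx=s,fy=s,interpolation=cv2.INTER_CUBIC))
E
python3 - <<'E'
from h import *
np.set_printoptions(precision=4,suppress=True)
print(bot.observe())
for n in ['scene','top','wrist']: 
    cap(n,n+'0'); z=ld(n+'0'); print(n,-z['R'].T@z['t'],z['R'],z['v'])
E
```

```text
pics
{'t': 0.0, 'joints': array([ 1.1214,  0.3513,  1.6524, -0.    ,  1.1391, -0.0846]), 'dq': array([ 0.    , -0.0004,  0.0002,  0.0001,  0.0021,  0.0005]), 'joint_efforts': array([  0.0007, -50.6096, -29.1398,  -0.    ,   0.0046,  -0.    ]), 'ee_pos': array([0.1961, 0.5135, 0.2307]), 'ee_rot': array([ 0.1814,  0.9834, -0.0006, -0.0001]), 'wrist_force': array([-0.203 ,  0.2656,  0.6618]), 'wrist_torque': array([-0.0347, -0.006 ,  0.0151]), 'grip_width': 0.08514068480455372}
scene [-0.0084 -0.7427  0.5873] [[ 0.8011 -0.5984  0.0101]
 [-0.3017 -0.4184 -0.8567]
 [ 0.5169  0.6833 -0.5157]] 54.479704046825624
top [ 0.3061 -0.0398  1.1248] [[ 0.0288 -0.9994  0.0216]
 [-0.9826 -0.0322 -0.1831]
 [ 0.1837 -0.0159 -0.9829]] 57.2590396875857
wrist [0.1311 0.5374 0.3734] [[ 0.3569  0.9341 -0.0013]
 [ 0.8997 -0.3434  0.2693]
 [ 0.2511 -0.0972 -0.9631]] 60.657654607614546
```

View pics/scene0.png

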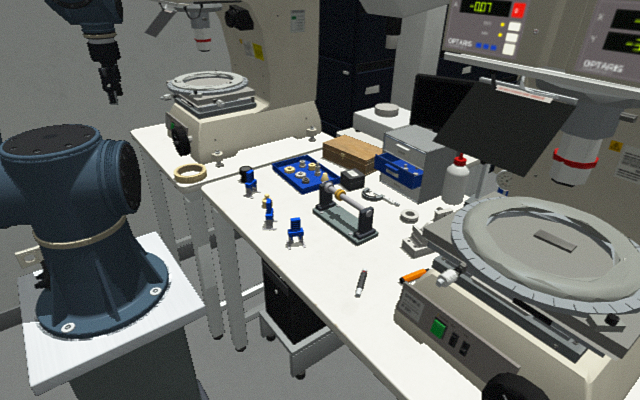

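View pics/top0.png

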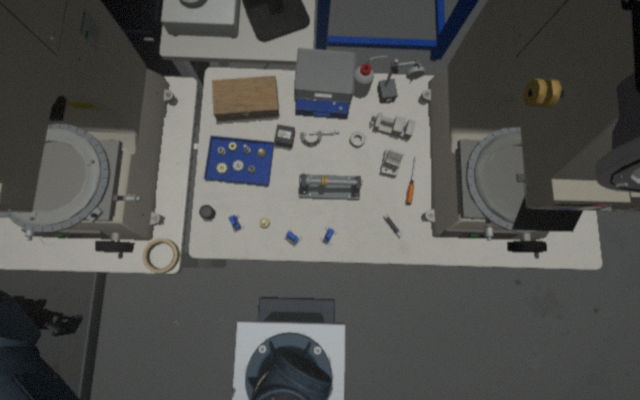

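View pics/wrist0.png

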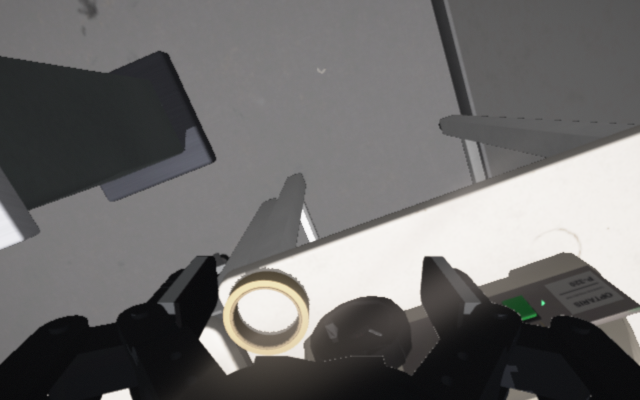

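```bash
python3 - <<'E'
from h import *
np.set_printoptions(precision=4,suppress=True)
crop('top0',190,160,410,260,3.6,'c1')
crop('scene0',220,150,390,250,4.6,'c2')
z=ld('top0')
for u,v in [(235,222),(292,237),(328,235),(207,212),(264,223),(303,186),(357,186),(330,182),(320,182),(320,195)]: print(u,v,w(z,u,v))
E
```

```text
235 222 [0.4317 0.1706 0.0702]
292 237 [0.3931 0.0045 0.0758]
328 235 [ 0.4018 -0.0981  0.0773]
207 212 [0.4624 0.2612 0.0414]
264 223 [0.4351 0.0908 0.0395]
303 186 [ 0.5409 -0.0219  0.0864]
357 186 [ 0.5449 -0.1782  0.0917]
330 182 [ 0.5559 -0.1001  0.0845]
320 182 [ 0.5546 -0.0709  0.0858]
320 195 [ 0.5307 -0.0742  0.013 ]
```

View pics/c1.png

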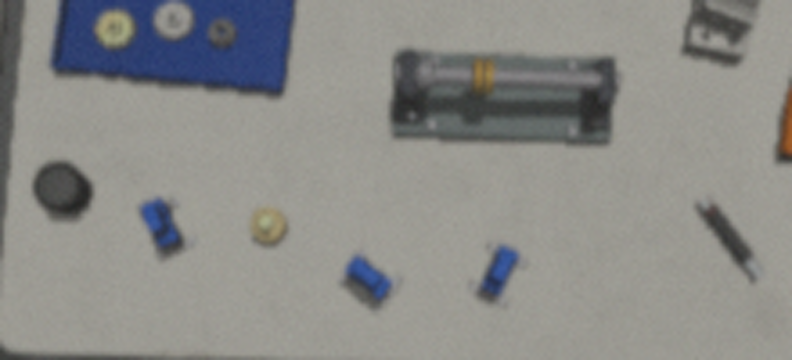

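View pics/c2.png

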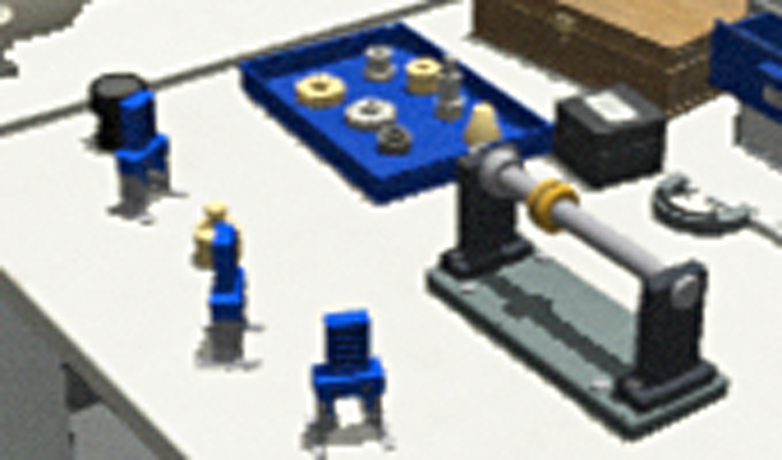

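Clips seen in top0: (235,222), (292,237) and (328,235). The first, at y≈+0.17, lies between the black loupe and the brass weight, and is farthest to the robot's left, so it is the target. I'll move the wrist camera over it.

Call:
{"method": "send_rows", "body": {
  "rows": [
    [[-15, -11, 0], 0],
    [[-30, -21.5, 0], 0],
    [[-30, -21.5, 0], 0],
    [[-30, -21.5, 0], 0],
    [[-30, -21.5, 0], 0],
    [[-30, -21.5, 0], 0],
    [[-30, -21.5, 0], 0],
    [[-30, -21.5, 0], 0],
    [[-30, -21.5, 0], 0],
    [[-30, -21.5, 0], 0],
    [[-30, -21.5, 0], 0],
    [[-15, -11, 0], 0]
  ],
  "grip": 85
}}

```text
t: 1.15
ee_pos: [0.4214, 0.1719, 0.2313]
ee_rot: [0.182, 0.983, -0.0, 0.0]
wrist_force: [-0.3, 0.6, -0.1]
grip_width: 0.0849
```

Call:
{"method": "send_rows", "body": {
  "rows": [
    [[0, 0, 0], 0],
    [[0, 0, 0], 0],
    [[0, 0, 0], 0]
  ]
}}

```text
t: 1.4
ee_pos: [0.4195, 0.175, 0.2311]
ee_rot: [0.181, 0.983, -0.0, -0.0]
wrist_force: [-0.2, 0.5, 0.8]
grip_width: 0.0852
```

```bash
python3 - <<'E'
from h import *
cap('wrist','w1'); crop('w1',0,0,640,400,1.25,'c3')
E
```

```text
(no output)
```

View pics/c3.png

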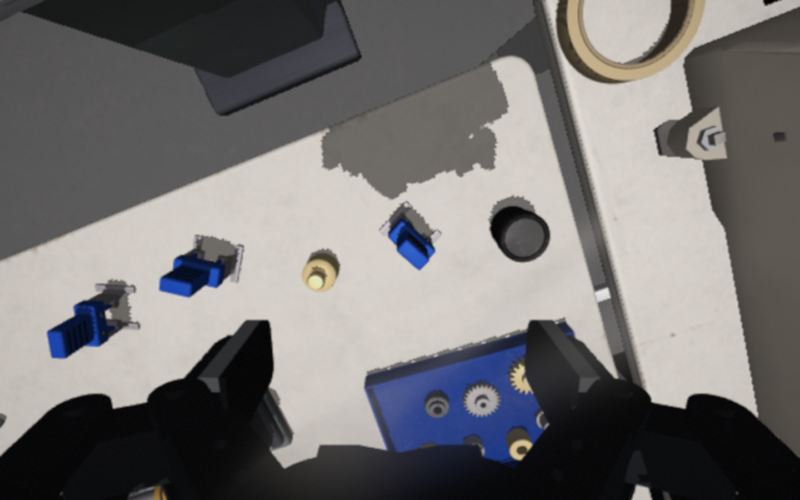

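```bash
python3 - <<'E'
from h import *
np.set_printoptions(precision=4,suppress=True)
crop('w1',290,150,370,220,9,'c4')
z=ld('w1')
im=z['im'].astype(int); d=z['d']
m=(im[:,:,2]>im[:,:,0]+50)&(d>0)
P=[];
for v in range(150,225):
  for u in range(290,370):
    if m[v,u]: P.append(np.r_[w(z,u,v),u,v])
P=np.array(P); print(len(P),P[:,2].max())
top=P[P[:,2]>0.070]; print(len(top),top.mean(0)); 
r=cv2.minAreaRect((top[:,:2]*1000).astype(np.float32)); print(r, cv2.boxPoints(r))
h=np.histogram(P[:,2],bins=np.arange(0,.09,.004)); print(h[0])
E
```

```text
605 0.07869100629946318
332 [  0.4364   0.1781   0.0765 329.994  203.0331]
((436.8175048828125, 177.77035522460938), (23.727920532226562, 11.129494667053223), 26.605667114257812) [[423.7177 177.4326]
 [428.702  167.4816]
 [449.9174 178.1081]
 [444.933  188.0591]]
[  0   0   0   0   0   0   0   0   0  16 164  87   3   1   2   0   0   5
  60 267   0   0]
```

View pics/c4.png

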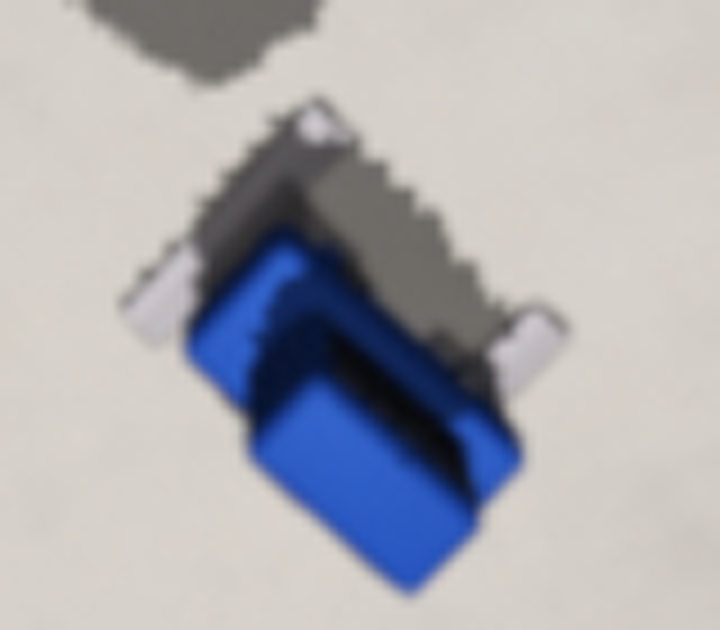

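Call:
{"method": "send_rows", "body": {
  "rows": [
    [[0, 0, 5], -6.8],
    [[0, 0, 12], -6.8],
    [[0, 0, 12], -6.8],
    [[0, 0, 12], -6.8],
    [[0, 0, 12], -6.8],
    [[0, 0, 12], -6.8],
    [[0, 0, 12], -6.7],
    [[-5.6, -2, 12], 0],
    [[-5.5, -2, 10], 0],
    [[-5.5, -1, 5], 0],
    [[0, 0, 0], 0],
    [[0, 0, 0], 0]
  ],
  "grip": 50
}}

```text
t: 2.45
ee_pos: [0.4368, 0.1782, 0.1274]
ee_rot: [-0.23, 0.973, 0.0, -0.0]
wrist_force: [0.4, -0.3, 0.7]
grip_width: 0.0501
```

```bash
python3 - <<'E'
from h import *
np.set_printoptions(precision=4,suppress=True)
s=bot.observe(); print(s['joints'],s['ee_pos'],s['ee_rot'],s['grip_width'])
cap('wrist','w2'); crop('w2',0,0,640,400,1.25,'c5')
z=ld('w2')
print(px(z,[.4368,.1778,.077]))
E
```

```text
[ 0.2886  0.3584  1.9439  0.      0.8396 -1.7474] [0.4368 0.1782 0.1274] [-0.2305  0.9731  0.     -0.0001] 0.050070712643967015
[318.4074 227.2375]
```

View pics/c5.png

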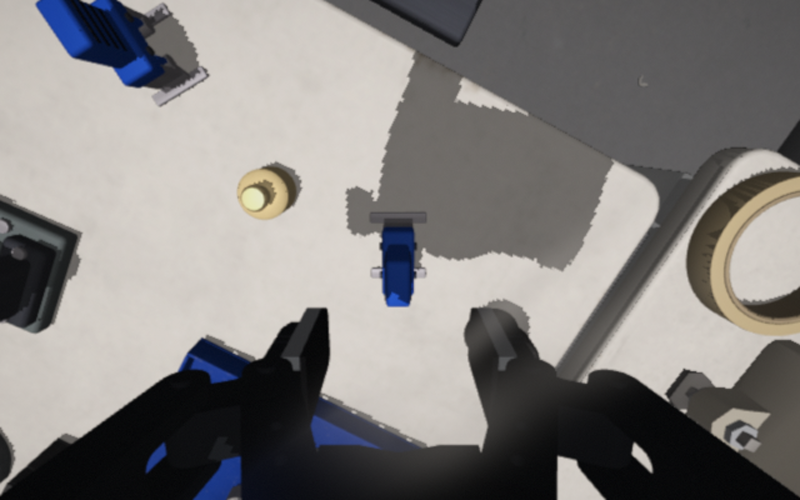

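Call:
{"method": "send_rows", "body": {
  "rows": [
    [[0, 0, 10], 0],
    [[0, 0, 18], 0],
    [[0, 0, 18], 0],
    [[0, 0, 16], 0],
    [[0, 0, 10], 0],
    [[0, 0, 6], 0],
    [[0, 0, 0], 0],
    [[0, 0, 0], 0]
  ]
}}

```text
t: 3.17
ee_pos: [0.4372, 0.1777, 0.0496]
ee_rot: [-0.23, 0.973, -0.0, 0.0]
wrist_force: [-0.3, 0.0, -0.0]
grip_width: 0.0497
```

Call:
{"method": "send_rows", "body": {
  "rows": [
    [[0, 0, 0], 0],
    [[0, 0, 0], 0],
    [[0, 0, 0], 0],
    [[0, 0, 0], 0],
    [[0, 0, 0], 0],
    [[0, 0, 0], 0],
    [[0, 0, 0], 0],
    [[0, 0, 0], 0]
  ],
  "grip": 5,
  "grip_force": 80
}}

```text
t: 3.83
ee_pos: [0.4374, 0.1778, 0.05]
ee_rot: [-0.23, 0.973, 0.0, 0.001]
wrist_force: [-2.4, -0.3, 7.4]
grip_width: 0.0106
```

```bash
python3 - <<'E'
from h import *
np.set_printoptions(precision=4,suppress=True)
s=bot.observe(); print(s['joints'],s['ee_pos'],s['ee_rot'],s['grip_width'],s['wrist_force'])
cap('wrist','w3'); crop('w3',0,0,640,400,1.25,'c6')
E
```

```text
[ 0.2874  0.5008  1.9827  0.      0.657  -1.7477] [0.4374 0.1778 0.05  ] [-0.23    0.9732  0.      0.0006] 0.010560417702242478 [-2.4311 -0.301   7.448 ]
```

View pics/c6.png

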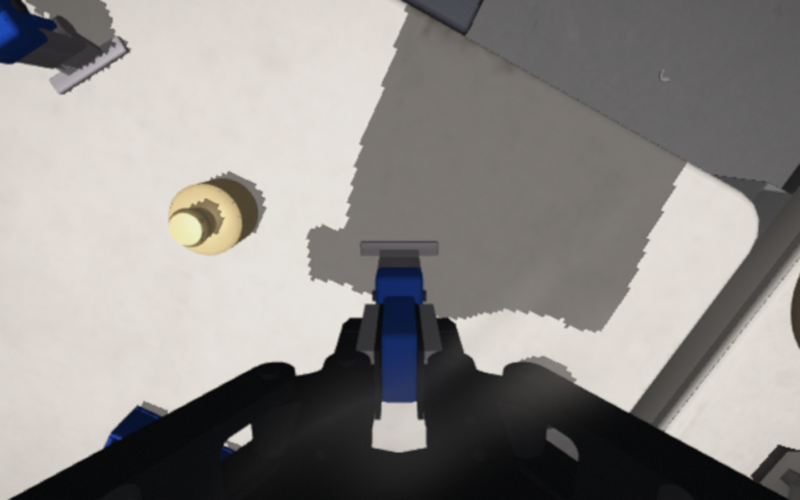

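Call:
{"method": "send_rows", "body": {
  "rows": [
    [[0, 0, -5], 0],
    [[0, 0, -15], 0],
    [[0, 0, -20], 0],
    [[0, 0, -22], 6.65],
    [[0, 0, -22], 6.65],
    [[0, 0, -22], 6.65],
    [[0, 0, -22], 6.65],
    [[0, 0, -12], 0],
    [[0, -5, -10], 0],
    [[-5, -15, 0], 0],
    [[-12, -22, 0], 0],
    [[-12, -24, 0], 0]
  ]
}}

```text
t: 4.88
ee_pos: [0.4659, 0.1109, 0.1995]
ee_rot: [-0.001, 1.0, 0.0, -0.0]
wrist_force: [0.8, -0.3, -1.8]
grip_width: 0.011
```

Call:
{"method": "send_rows", "body": {
  "rows": [
    [[-13, -26, -5], 0],
    [[-13, -26, -5], 0],
    [[-13, -26, -5], 0],
    [[-13, -26, -5], 0],
    [[-13, -26, -5], 0],
    [[-13, -26, -3], 0],
    [[-13, -26, 0], 0],
    [[-13, -22, 0], 0],
    [[-10, -15, 0], 0],
    [[0, 0, 0], 0],
    [[0, 0, 0], 0],
    [[0, 0, 0], 0]
  ]
}}

```text
t: 5.88
ee_pos: [0.5793, -0.107, 0.227]
ee_rot: [-0.0, 1.0, 0.0, -0.001]
wrist_force: [0.4, 0.6, -1.2]
grip_width: 0.0107
```

```bash
python3 - <<'E'
from h import *
np.set_printoptions(precision=4,suppress=True)
s=bot.observe(); print(s['joints'],s['ee_pos'],s['ee_rot'],s['grip_width'],s['wrist_force'],s['wrist_torque'])
cap('wrist','w4'); crop('w4',0,0,640,400,1.25,'c7')
E
```

```text
[-0.2617  0.4264  1.5508  0.0001  1.1655 -1.833 ] [ 0.5793 -0.107   0.227 ] [-0.0002  1.      0.0002 -0.0005] 0.01068781654708301 [ 0.3523  0.5674 -1.2108] [ 0.0532 -0.0016  0.0811]
```

View pics/c7.png

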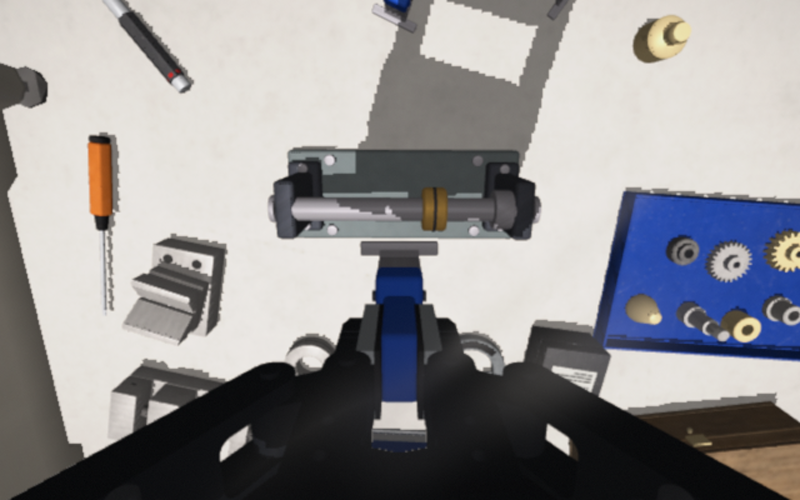

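```bash
python3 - <<'E'
from h import *
np.set_printoptions(precision=4,suppress=True)
crop('w4',210,115,440,200,3.4,'c8')
z=ld('w4'); d=z['d']
# rod top ridge per column: points w/ z>0.06 
def col(u0,u1):
  out=[]
  for u in range(u0,u1):
    pts=np.array([w(z,u,v) for v in range(150,190) if d[v,u]>0]); 
    out.append(pts[(pts[:,2]>.06)])
  return np.vstack(out)
for a,b in [(238,250),(255,270),(275,295),(300,320),(322,335),(341,354),(362,392),(398,408)]:
  P=col(a,b); r=P[P[:,2]>.083]
  # circle fit axis: use lstsq x,z with radius free
  A=np.c_[2*P[:,0],2*P[:,2],np.ones(len(P))]; s=np.linalg.lstsq(A,(P[:,0]**2+P[:,2]**2),rcond=None)[0]
  print(a,b,len(P),'y',P[:,1].min(),P[:,1].max(),'x',P[:,0].min(),P[:,0].max(),'zmax',np.percentile(P[:,2],95),'fit x,z,r',s[0],s[1],np.sqrt(max(0,s[2]+s[0]**2+s[1]**2)))
E
```

```text
238 250 313 y -0.17854207823239165 -0.16567228820756907 x 0.5458728552048052 0.5784233134436223 zmax 0.08842313110505635 fit x,z,r 0.5614401449168145 0.07328865379995489 0.014104438052907014
255 270 285 y -0.16186796128360512 -0.14900394605221046 x 0.5512105771021488 0.5668129309113452 zmax 0.0885303035962941 fit x,z,r 0.5593395094634167 0.08081714830719344 0.007418575427459572
275 295 380 y -0.14501493605177151 -0.12832103028023045 x 0.5514342883115412 0.5666877857837865 zmax 0.08861543294390241 fit x,z,r 0.5593651421639917 0.08083479168429791 0.007369208540821523
300 320 379 y -0.12364921040863835 -0.1075362329707069 x 0.5513960119090326 0.566657709524119 zmax 0.08853779386750825 fit x,z,r 0.5594040813371922 0.08084723621639475 0.007379367454254732
322 335 247 y -0.10505059198716668 -0.09475943191962434 x 0.5516115911980143 0.56652994910172 zmax 0.08863577833837882 fit x,z,r 0.5594823601687696 0.08081679145591941 0.0074003612758815505
341 354 456 y -0.08972159624804127 -0.0788294415420758 x 0.5445745782979122 0.5739769698386492 zmax 0.0951485831745295 fit x,z,r 0.5597215797253027 0.08044377799107943 0.014497650688484427
362 392 556 y -0.07182511108988263 -0.044353159554660467 x 0.5520044333816717 0.5706339479087315 zmax 0.08863543303325333 fit x,z,r 0.5599159197256584 0.08020436844799456 0.007900613676364633
398 408 347 y -0.043282699807420284 -0.0306034047791386 x 0.5457072662549824 0.5790057732278566 zmax 0.09363711297342397 fit x,z,r 0.560853398856175 0.07671133265722813 0.01612959779370018
```

View pics/c8.png

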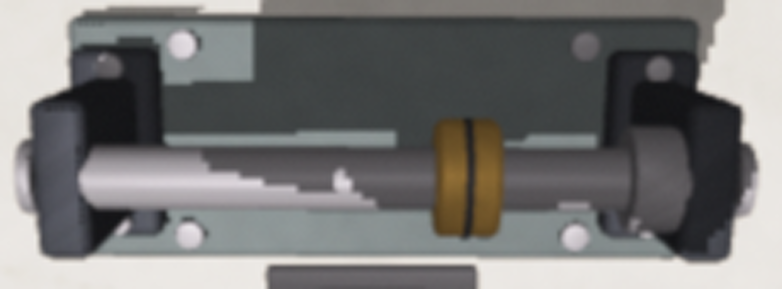

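```bash
python3 - <<'E'
from h import *
np.set_printoptions(precision=4,suppress=True)
z=ld('w4'); d=z['d']
print('cam',-z['R'].T@z['t'])
for n,u,v,h in [('ringL',337.8,167,.0955),('ringR',357.4,167,.0955),('line',348,167,.0955),('shL',395,167,.094),('rodL',233.7,167,.0885),('uprL top inner',237,167,.0885)]:
  print(n,atz(z,u,v,h))
for v in (160,167,174):
  print([ (u,round(w(z,u,v)[1],4),round(w(z,u,v)[2],3)) for u in list(range(334,362,1))+list(range(388,404))])
print([ (u,round(w(z,u,167)[1],4),round(w(z,u,167)[2],3)) for u in range(218,242)])
print('clip feet',[ (u,w(z,u,199)) for u in (300,320,340)])
E
```

```text
cam [ 0.5099 -0.1077  0.3697]
ringL [ 0.5567 -0.0923  0.0955]
ringR [ 0.5567 -0.0765  0.0955]
line [ 0.5567 -0.0841  0.0955]
shL [ 0.557  -0.0457  0.094 ]
rodL [ 0.558  -0.1783  0.0885]
uprL top inner [ 0.558  -0.1756  0.0885]
[(334, np.float64(-0.095), np.float64(0.084)), (335, np.float64(-0.094), np.float64(0.082)), (336, np.float64(-0.0933), np.float64(0.083)), (337, np.float64(-0.0924), np.float64(0.084)), (338, np.float64(-0.092), np.float64(0.091)), (339, np.float64(-0.0912), np.float64(0.092)), (340, np.float64(-0.0905), np.float64(0.093)), (341, np.float64(-0.0896), np.float64(0.091)), (342, np.float64(-0.0889), np.float64(0.093)), (343, np.float64(-0.0881), np.float64(0.093)), (344, np.float64(-0.0872), np.float64(0.093)), (345, np.float64(-0.0863), np.float64(0.092)), (346, np.float64(-0.0856), np.float64(0.092)), (347, np.float64(-0.0848), np.float64(0.093)), (348, np.float64(-0.084), np.float64(0.093)), (349, np.float64(-0.0831), np.float64(0.092)), (350, np.float64(-0.0824), np.float64(0.093)), (351, np.float64(-0.0815), np.float64(0.093)), (352, np.float64(-0.0806), np.
[... 5878 characters left out ...]
0, np.float64(-0.1816), np.float64(0.088)), (231, np.float64(-0.1805), np.float64(0.089)), (232, np.float64(-0.1799), np.float64(0.088)), (233, np.float64(-0.1788), np.float64(0.089)), (234, np.float64(-0.1782), np.float64(0.088)), (235, np.float64(-0.1773), np.float64(0.088)), (236, np.float64(-0.1766), np.float64(0.088)), (237, np.float64(-0.1755), np.float64(0.089)), (238, np.float64(-0.1747), np.float64(0.089)), (239, np.float64(-0.1738), np.float64(0.089)), (240, np.float64(-0.1731), np.float64(0.088)), (241, np.float64(-0.1725), np.float64(0.088))]
clip feet [(300, array([ 0.5607, -0.1185,  0.1808])), (320, array([ 0.5612, -0.107 ,  0.1787])), (340, array([ 0.5604, -0.0956,  0.1816]))]
```

Call:
{"method": "send_rows", "body": {
  "rows": [
    [[4, -5, 5], 0],
    [[4, -6, 12], 0],
    [[4, -6, 14], 0],
    [[4, -6, 14], 0],
    [[3.8, -5, 13], 0],
    [[0, 0, 9], 0],
    [[0, 0, 0], 0],
    [[0, 0, 0], 0],
    [[0, 0, 0], 0],
    [[0, 0, 0], 0]
  ]
}}

```text
t: 6.77
ee_pos: [0.5607, -0.1352, 0.1612]
ee_rot: [-0.0, 1.0, -0.0, 0.001]
wrist_force: [0.1, 1.1, -0.4]
grip_width: 0.0107
```

```bash
python3 - <<'E'
from h import *
np.set_printoptions(precision=4,suppress=True)
s=bot.observe(); print(s['t'],s['ee_pos'],s['ee_rot'],s['grip_width'],s['wrist_force'],s['wrist_torque'])
cap('wrist','w5'); cap('scene','s5')
crop('s5',290,140,400,250,5,'c10')
crop('w5',0,0,640,400,1.25,'c9')
E
```

```text
6.7667 [ 0.5607 -0.1352  0.1612] [-0.0002  1.     -0.0002  0.0007] 0.010710717895054848 [ 0.1023  1.0738 -0.4357] [-0.0753 -0.0457  0.0387]
```

View pics/c9.png

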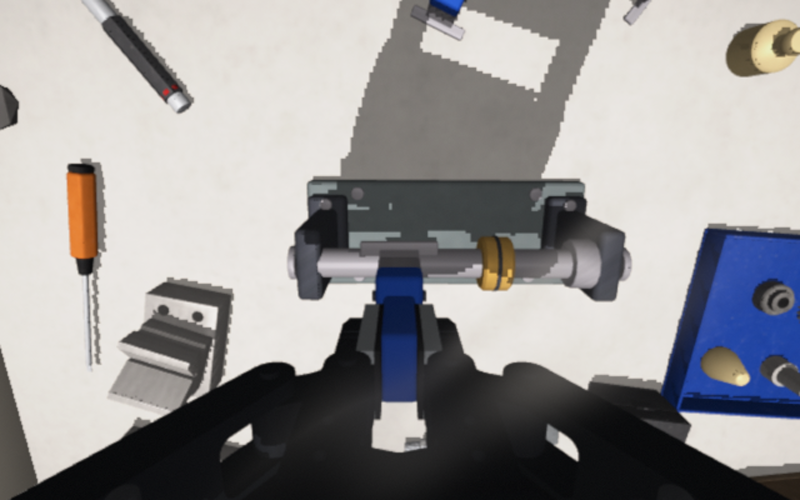

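View pics/c10.png

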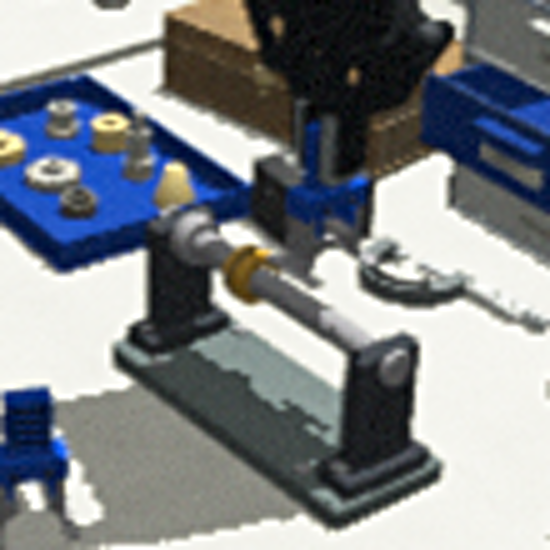

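```bash
python3 - <<'E'
from h import *
np.set_printoptions(precision=4,suppress=True)
z=ld('w5'); d=z['d']; print(bot.observe()['ee_pos'],bot.observe()['t'])
for a,b in [(262,285),(355,378),(415,445)]:
  P=np.array([w(z,u,v) for u in range(a,b) for v in range(180,245) if d[v,u]>0]); P=P[(P[:,2]>.07)&(P[:,2]<.1)]
  A=np.c_[2*P[:,0],2*P[:,2],np.ones(len(P))]; s=np.linalg.lstsq(A,(P[:,0]**2+P[:,2]**2),rcond=None)[0]
  print(len(P),P[:,1].mean(),P[:,0].min(),P[:,0].max(),'fit',s[0],s[1],np.sqrt(max(0,s[2]+s[0]**2+s[1]**2)))
# clip feet bar front
for u in (292,305,320,335,346):print(u,[np.round(w(z,u,v),4) for v in (195,200)])
E
```

```text
[ 0.5606 -0.1352  0.1609] 6.8667
526 -0.16642395983434458 0.5511231732782398 0.5661777951614584 fit 0.5591168637847034 0.08086683576861695 0.007296438747616637
550 -0.10454307483813734 0.5514649589882711 0.5671360216243904 fit 0.5595004998954513 0.08061717438766033 0.007540733804736854
692 -0.062362713017075036 0.5516571237198283 0.5669797394208671 fit 0.5596169493834314 0.08079413644208824 0.00737138760028906
292 [array([ 0.54  , -0.1513,  0.1142]), array([ 0.5429, -0.1514,  0.1141])]
305 [array([ 0.5398, -0.1438,  0.1149]), array([ 0.5429, -0.1439,  0.1142])]
320 [array([ 0.5401, -0.1353,  0.1136]), array([ 0.5429, -0.1353,  0.1144])]
335 [array([ 0.5398, -0.1267,  0.1149]), array([ 0.543 , -0.1266,  0.1139])]
346 [array([ 0.5401, -0.1203,  0.1137]), array([ 0.5432, -0.1203,  0.1133])]
```

Call:
{"method": "send_rows", "body": {
  "rows": [
    [[1.2, 0, 3], 0],
    [[0, 0, 8], 0],
    [[0, 0, 8], 0],
    [[0, 0, 7], 0],
    [[0, 0, 5], 0],
    [[0, 0, 4], 0],
    [[0, 0, 2], 0],
    [[0, 0, 0], 0],
    [[0, 0, 0], 0],
    [[0, 0, 0], 0]
  ]
}}

```text
t: 7.7
ee_pos: [0.5592, -0.1355, 0.1236]
ee_rot: [0.0, 1.0, -0.0, 0.0]
wrist_force: [-0.9, 0.3, -1.7]
grip_width: 0.0106
```

Call:
{"method": "send_rows", "body": {
  "rows": [
    [[0, 0, 1], 0],
    [[0, 0, 1], 0],
    [[0, 0, 1], 0],
    [[0, 0, 0], 0]
  ]
}}

```text
t: 8.03
ee_pos: [0.5593, -0.1355, 0.1206]
ee_rot: [0.0, 1.0, -0.0, 0.0]
wrist_force: [0.8, -0.0, 2.8]
grip_width: 0.0104
```

Call:
{"method": "send_rows", "body": {
  "rows": [
    [[0, 0, 0.7], 0],
    [[0, 0, 0.7], 0],
    [[0, 0, 0.6], 0],
    [[0, 0, 0], 0]
  ]
}}

```text
t: 8.37
ee_pos: [0.5595, -0.1356, 0.119]
ee_rot: [0.0, 1.0, -0.0, 0.001]
wrist_force: [-0.5, 0.3, 6.0]
grip_width: 0.0102
```

Call:
{"method": "send_rows", "body": {
  "rows": [
    [[0, 0, 0.7], 0],
    [[0, 0, 0.7], 0],
    [[0, 0, 0.6], 0],
    [[0, 0, 0], 0]
  ]
}}

```text
t: 8.7
ee_pos: [0.5595, -0.1356, 0.1169]
ee_rot: [0.0, 1.0, -0.0, 0.001]
wrist_force: [-0.2, 0.2, 4.6]
grip_width: 0.011
```

Call:
{"method": "send_rows", "body": {
  "rows": [
    [[0, 0, 0.5], 0],
    [[0, 0, 0.5], 0],
    [[0, 0, 0], 0]
  ]
}}

```text
t: 8.95
ee_pos: [0.5594, -0.1356, 0.1158]
ee_rot: [0.0, 1.0, -0.0, 0.001]
wrist_force: [-0.5, -0.4, 3.6]
grip_width: 0.0108
```

Call:
{"method": "send_rows", "body": {
  "rows": [
    [[0, 0, 0.5], 0],
    [[0, 0, 0.5], 0],
    [[0, 0, 0], 0]
  ]
}}

```text
t: 9.2
ee_pos: [0.5592, -0.1355, 0.1145]
ee_rot: [0.0, 1.0, -0.0, 0.0]
wrist_force: [0.2, 0.2, 3.5]
grip_width: 0.0106
```

Call:
{"method": "send_rows", "body": {
  "rows": [
    [[0, 0, 0.7], 0],
    [[0, 0, 0.7], 0],
    [[0, 0, 0.6], 0],
    [[0, 0, 0], 0]
  ]
}}

```text
t: 9.53
ee_pos: [0.5589, -0.1353, 0.112]
ee_rot: [-0.0, 1.0, 0.0, -0.0]
wrist_force: [1.0, -0.3, 1.1]
grip_width: 0.0106
```

Call:
{"method": "send_rows", "body": {
  "rows": [
    [[0, 0, 0.5], 0],
    [[0, 0, 0.5], 0],
    [[0, 0, 0], 0]
  ]
}}

```text
t: 9.78
ee_pos: [0.5589, -0.1353, 0.111]
ee_rot: [-0.0, 1.0, 0.0, -0.0]
wrist_force: [1.1, -2.0, -1.0]
grip_width: 0.0106
```

Call:
{"method": "send_rows", "body": {
  "rows": [
    [[0, 0, 0.5], 0],
    [[0, 0, 0.5], 0],
    [[0, 0, 0], 0]
  ]
}}

```text
t: 10.03
ee_pos: [0.5589, -0.1353, 0.11]
ee_rot: [0.0, 1.0, 0.0, -0.0]
wrist_force: [1.6, -0.6, -1.7]
grip_width: 0.0104
```

Call:
{"method": "send_rows", "body": {
  "rows": [
    [[0, 0, 0.5], 0],
    [[0, 0, 0.5], 0],
    [[0, 0, 0], 0],
    [[0, 0, 0], 0]
  ]
}}

```text
t: 10.37
ee_pos: [0.5589, -0.1353, 0.1091]
ee_rot: [0.0, 1.0, 0.0, -0.0]
wrist_force: [1.2, 0.0, -1.8]
grip_width: 0.0106
```

```bash
python3 - <<'E'
from h import *
np.set_printoptions(precision=4,suppress=True)
s=bot.observe(); print(s['t'],s['ee_pos'],s['wrist_force'],s['wrist_torque'])
cap('scene','s6'); crop('s6',290,140,400,250,5,'c11')
cap('wrist','w6'); crop('w6',200,120,440,300,3,'c12')
E
```

```text
10.3667 [ 0.5589 -0.1353  0.1091] [ 1.2207  0.0496 -1.7569] [-0.0267 -0.2255 -0.0125]
```

View pics/c11.png

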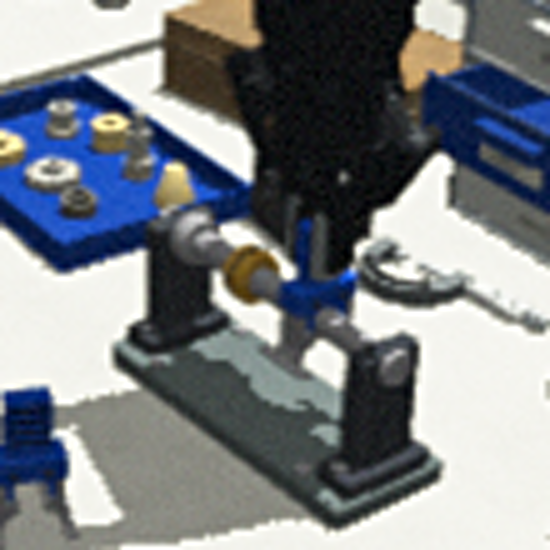

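View pics/c12.png

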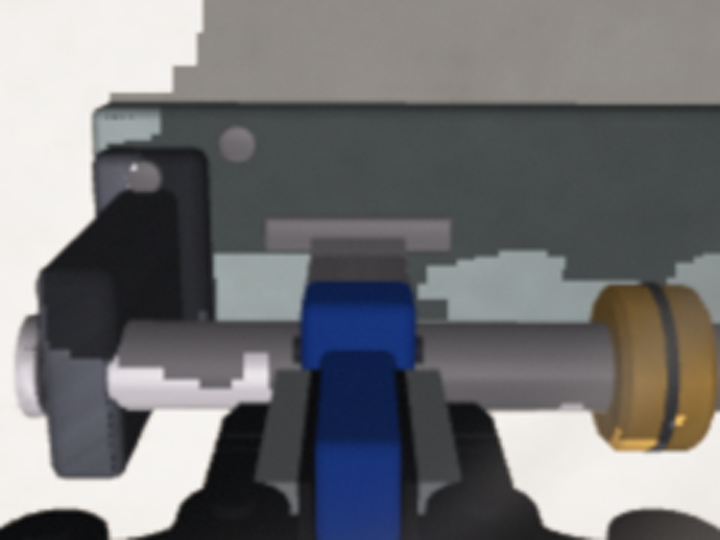

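Call:
{"method": "send_rows", "body": {
  "rows": [
    [[0, 1, 0], 0],
    [[0, 2, 0], 0],
    [[0, 2, 0], 0],
    [[0, 2, 0], 0],
    [[0, 2, 0], 0],
    [[0, 2, 0], 0],
    [[0, 2, 0], 0],
    [[0, 2, 0], 0],
    [[0, 2, 0], 0]
  ]
}}

```text
t: 11.22
ee_pos: [0.559, -0.1182, 0.1093]
ee_rot: [-0.0, 1.0, -0.0, 0.0]
wrist_force: [1.2, -3.5, -3.6]
grip_width: 0.0108
```

Call:
{"method": "send_rows", "body": {
  "rows": [
    [[0, 2, 0], 0],
    [[0, 2, 0], 0],
    [[0, 2, 0], 0],
    [[0, 2, 0], 0]
  ]
}}

```text
t: 11.55
ee_pos: [0.559, -0.1102, 0.1093]
ee_rot: [0.0, 1.0, -0.0, 0.0]
wrist_force: [1.3, -3.3, -5.2]
grip_width: 0.0106
```

Call:
{"method": "send_rows", "body": {
  "rows": [
    [[0, 2, 0], 0],
    [[0, 2, 0], 0],
    [[0, 2, 0], 0],
    [[0, 2, 0], 0],
    [[0, 2, 0], 0],
    [[0, 0, 0], 0]
  ]
}}

```text
t: 12.05
ee_pos: [0.559, -0.1, 0.1093]
ee_rot: [-0.0, 1.0, 0.0, 0.0]
wrist_force: [1.7, -1.8, -3.5]
grip_width: 0.0104
```

```bash
python3 - <<'E'
from h import *
np.set_printoptions(precision=4,suppress=True)
s=bot.observe(); print(s['t'],s['ee_pos'],s['wrist_force'],s['wrist_torque'])
cap('wrist','w7'); crop('w7',200,120,440,300,3,'c13')
E
```

```text
12.05 [ 0.559  -0.1     0.1093] [ 1.651  -1.8155 -3.4774] [-0.4707 -0.1887  0.0439]
```

View pics/c13.png

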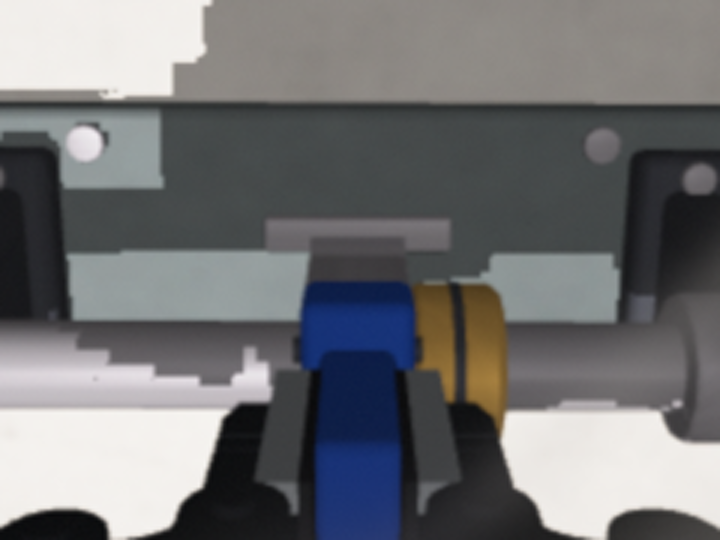

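Call:
{"method": "send_rows", "body": {
  "rows": [
    [[0, 1, 0.4], 0],
    [[0, 2, 0], 0],
    [[0, 2, 0], 0],
    [[0, 2, 0], 0],
    [[0, 2, 0], 0],
    [[0, 2, 0], 0],
    [[0, 2, 0], 0]
  ]
}}

```text
t: 12.68
ee_pos: [0.5591, -0.0877, 0.109]
ee_rot: [0.0, 1.0, -0.0, 0.0]
wrist_force: [1.6, -6.4, -2.6]
grip_width: 0.0108
```

Call:
{"method": "send_rows", "body": {
  "rows": [
    [[0, 2, 0], 0],
    [[0, 2, 0], 0],
    [[0, 2, 0], 0],
    [[0, 2, 0], 0],
    [[0, 1, 0], 0]
  ]
}}

```text
t: 13.1
ee_pos: [0.5592, -0.0786, 0.109]
ee_rot: [0.0, 1.0, -0.0, 0.0]
wrist_force: [1.2, -5.9, -2.7]
grip_width: 0.0107
```

```bash
python3 - <<'E'
from h import *
np.set_printoptions(precision=4,suppress=True)
s=bot.observe(); print(s['t'],s['ee_pos'],s['wrist_force'],s['wrist_torque'])
cap('wrist','w8'); crop('w8',200,120,440,300,3,'c14')
E
```

```text
13.1 [ 0.5592 -0.0786  0.109 ] [ 1.1516 -5.9356 -2.6801] [-1.1395 -0.2023 -0.0533]
```

View pics/c14.png

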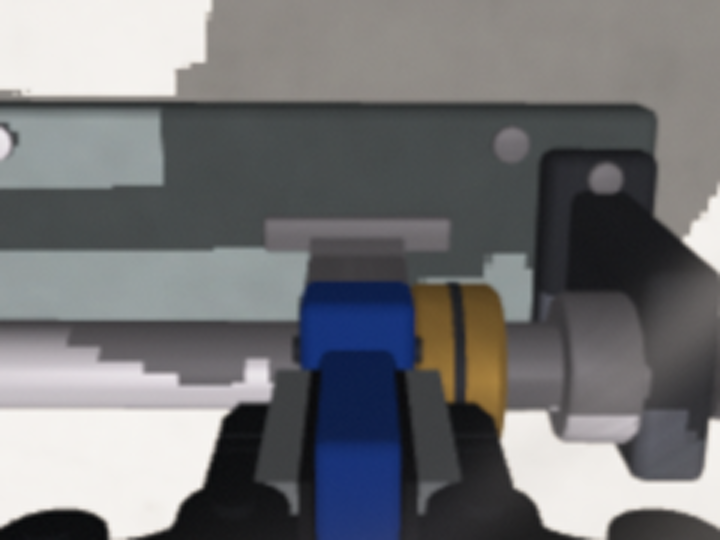

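Call:
{"method": "send_rows", "body": {
  "rows": [
    [[0, 1.5, 0], 0],
    [[0, 1.5, 0], 0],
    [[0, 1.5, 0], 0],
    [[0, 1.5, 0], 0],
    [[0, 0, 0], 0]
  ]
}}

```text
t: 13.57
ee_pos: [0.5592, -0.0725, 0.109]
ee_rot: [0.0, 1.0, -0.0, 0.0]
wrist_force: [1.5, -4.6, -2.8]
grip_width: 0.0106
```

Call:
{"method": "send_rows", "body": {
  "rows": [
    [[0, 0.5, 0], 0],
    [[0, 0.5, 0], 0]
  ]
}}

```text
t: 13.73
ee_pos: [0.5592, -0.0717, 0.109]
ee_rot: [0.0, 1.0, -0.0, 0.0]
wrist_force: [0.9, -5.9, -2.9]
grip_width: 0.0107
```

Call:
{"method": "send_rows", "body": {
  "rows": [
    [[0, 0.4, 0], 0],
    [[0, 0.4, 0], 0]
  ]
}}

```text
t: 13.9
ee_pos: [0.5592, -0.0709, 0.109]
ee_rot: [0.0, 1.0, -0.0, 0.0]
wrist_force: [1.0, -4.9, -2.9]
grip_width: 0.0104
```

Call:
{"method": "send_rows", "body": {
  "rows": [
    [[0, 0.3, 0], 0],
    [[0, 0.3, 0], 0]
  ]
}}

```text
t: 14.07
ee_pos: [0.5592, -0.0704, 0.109]
ee_rot: [0.0, 1.0, -0.0, 0.0]
wrist_force: [2.1, -6.6, -2.7]
grip_width: 0.0106
```

Call:
{"method": "send_rows", "body": {
  "rows": [
    [[0, 0.3, 0], 0],
    [[0, 0, 0], 0]
  ]
}}

```text
t: 14.23
ee_pos: [0.5592, -0.07, 0.109]
ee_rot: [0.0, 1.0, -0.0, 0.0]
wrist_force: [1.7, -5.6, -2.7]
grip_width: 0.0106
```

Call:
{"method": "send_rows", "body": {
  "rows": [
    [[0, 0.3, 0], 0],
    [[0, 0, 0], 0]
  ]
}}

```text
t: 14.4
ee_pos: [0.5592, -0.0697, 0.109]
ee_rot: [0.0, 1.0, -0.0, 0.0]
wrist_force: [1.5, -5.1, -3.0]
grip_width: 0.0108
```

Call:
{"method": "send_rows", "body": {
  "rows": [
    [[0, 0.3, 0], 0],
    [[0, 0, 0], 0]
  ]
}}

```text
t: 14.57
ee_pos: [0.5592, -0.0694, 0.109]
ee_rot: [0.0, 1.0, -0.0, 0.0]
wrist_force: [1.8, -6.7, -2.8]
grip_width: 0.0104
```

Call:
{"method": "send_rows", "body": {
  "rows": [
    [[0, 0.3, 0], 0],
    [[0, 0, 0], 0]
  ]
}}

```text
t: 14.73
ee_pos: [0.5592, -0.0691, 0.109]
ee_rot: [0.0, 1.0, -0.0, 0.0]
wrist_force: [1.7, -4.8, -2.7]
grip_width: 0.0106
```

Call:
{"method": "send_rows", "body": {
  "rows": [
    [[0, 0.3, 0], 0],
    [[0, 0, 0], 0]
  ]
}}

```text
t: 14.9
ee_pos: [0.5592, -0.0688, 0.109]
ee_rot: [0.0, 1.0, -0.0, 0.0]
wrist_force: [1.8, -6.1, -3.6]
grip_width: 0.0107
```

```bash
python3 - <<'E'
from h import *
np.set_printoptions(precision=4,suppress=True)
s=bot.observe(); print(s['t'],s['ee_pos'],s['wrist_force'],s['wrist_torque'])
cap('wrist','w9'); crop('w9',290,180,430,270,5,'c15')
E
```

```text
14.9 [ 0.5592 -0.0688  0.109 ] [ 1.7528 -6.1492 -3.5968] [-1.0906 -0.2429 -0.0411]
```

View pics/c15.png

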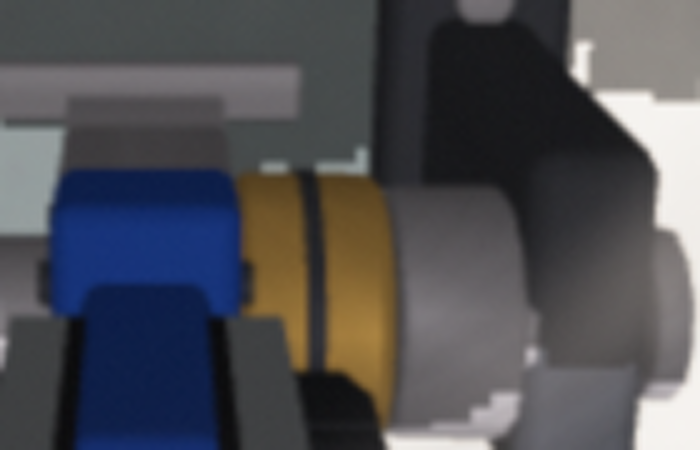

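Call:
{"method": "send_rows", "body": {
  "rows": [
    [[0, 0.2, 0], 0],
    [[0, 0.1, 0], 0]
  ]
}}

```text
t: 15.12
ee_pos: [0.5592, -0.0685, 0.109]
ee_rot: [0.0, 1.0, -0.0, 0.0]
wrist_force: [1.5, -5.7, -3.0]
grip_width: 0.0107
```

Call:
{"method": "send_rows", "body": {
  "rows": [
    [[0, 0.2, 0], 0],
    [[0, 0.1, 0], 0]
  ]
}}

```text
t: 15.28
ee_pos: [0.5592, -0.0682, 0.109]
ee_rot: [0.0, 1.0, -0.0, 0.0]
wrist_force: [0.9, -6.9, -2.8]
grip_width: 0.0106
```

Call:
{"method": "send_rows", "body": {
  "rows": [
    [[0, 0.2, 0], 0],
    [[0, 0.1, 0], 0]
  ]
}}

```text
t: 15.45
ee_pos: [0.5592, -0.0682, 0.109]
ee_rot: [0.0, 1.0, -0.001, 0.0]
wrist_force: [1.4, -8.6, -3.0]
grip_width: 0.0108
```

Call:
{"method": "send_rows", "body": {
  "rows": [
    [[0, 0.2, 0], 0],
    [[0, 0.1, 0], 0]
  ]
}}

```text
t: 15.62
ee_pos: [0.5592, -0.0681, 0.109]
ee_rot: [-0.0, 1.0, -0.001, 0.0]
wrist_force: [1.7, -9.3, -3.3]
grip_width: 0.0106
```

Call:
{"method": "send_rows", "body": {
  "rows": [
    [[0, 0.2, 0], 0],
    [[0, 0.1, 0], 0]
  ]
}}

```text
t: 15.78
ee_pos: [0.5592, -0.0681, 0.1091]
ee_rot: [-0.0, 1.0, -0.001, 0.0]
wrist_force: [1.2, -11.7, -3.1]
grip_width: 0.0109
```

Call:
{"method": "send_rows", "body": {
  "rows": [
    [[0, 0.2, 0], 0],
    [[0, 0.1, 0], 0]
  ]
}}

```text
t: 15.95
ee_pos: [0.5592, -0.068, 0.109]
ee_rot: [-0.0, 1.0, -0.001, 0.0]
wrist_force: [-0.1, -12.7, -4.4]
grip_width: 0.0109
```

Call:
{"method": "send_rows", "body": {
  "rows": [
    [[0, 0.1, 0], 0],
    [[0, 0.1, 0], 0]
  ]
}}

```text
t: 16.12
ee_pos: [0.5592, -0.0679, 0.1091]
ee_rot: [-0.0, 1.0, -0.001, 0.0]
wrist_force: [0.7, -13.7, -2.1]
grip_width: 0.0107
```

Call:
{"method": "send_rows", "body": {
  "rows": [
    [[0, 0.1, 0], 0],
    [[0, 0.1, 0], 0],
    [[0, 0, 0], 0],
    [[0, 0, 0], 0]
  ]
}}

```text
t: 16.45
ee_pos: [0.5592, -0.0679, 0.1091]
ee_rot: [-0.0, 1.0, -0.001, 0.0]
wrist_force: [1.1, -14.2, -3.3]
grip_width: 0.011
```

Call:
{"method": "send_rows", "body": {
  "rows": [
    [[0, 0, 0], 0],
    [[0, 0, 0], 0],
    [[0, 0, 0], 0],
    [[0, 0, 0], 0],
    [[0, 0, 0], 0],
    [[0, 0, 0], 0],
    [[0, 0, 0], 0],
    [[0, 0, 0], 0]
  ]
}}

```text
t: 17.12
ee_pos: [0.5592, -0.0679, 0.1091]
ee_rot: [-0.0, 1.0, -0.001, 0.0]
wrist_force: [1.7, -13.5, -3.1]
grip_width: 0.0109
```

Call:
{"method": "send_rows", "body": {
  "rows": [
    [[0, 0.1, 0], 0],
    [[0, 0.1, 0], 0],
    [[0, 0, 0], 0],
    [[0, 0, 0], 0],
    [[0, 0, 0], 0],
    [[0, 0, 0], 0]
  ]
}}

```text
t: 17.62
ee_pos: [0.5592, -0.0679, 0.1091]
ee_rot: [-0.0, 1.0, -0.001, 0.0]
wrist_force: [0.5, -15.6, -4.3]
grip_width: 0.0105
```

Call:
{"method": "send_rows", "body": {
  "rows": [
    [[0, 0, 0], 0],
    [[0, 0, 0], 0],
    [[0, 0, 0], 0],
    [[0, 0, 0], 0],
    [[0, 0, 0], 0],
    [[0, 0, 0], 0]
  ]
}}

```text
t: 18.12
ee_pos: [0.5592, -0.0678, 0.1091]
ee_rot: [-0.0, 1.0, -0.001, 0.0]
wrist_force: [0.6, -14.6, -2.8]
grip_width: 0.0103
```

Call:
{"method": "send_rows", "body": {
  "rows": [
    [[0, -0.5, 0], 0],
    [[0, -0.5, 0], 0],
    [[0, -0.5, 0], 0],
    [[0, 0, 0], 0]
  ]
}}

```text
t: 18.45
ee_pos: [0.5592, -0.0682, 0.109]
ee_rot: [0.0, 1.0, -0.0, 0.0]
wrist_force: [0.9, -7.5, -1.6]
grip_width: 0.0106
```

Call:
{"method": "send_rows", "body": {
  "rows": [
    [[0, -0.2, 0], 0],
    [[0, 0, 0], 0],
    [[0, 0, 0], 0]
  ]
}}

```text
t: 18.7
ee_pos: [0.5592, -0.0682, 0.109]
ee_rot: [0.0, 1.0, -0.0, 0.0]
wrist_force: [2.1, -6.0, -2.3]
grip_width: 0.0105
```

Call:
{"method": "send_rows", "body": {
  "rows": [
    [[0, -0.3, 0], 0],
    [[0, -0.3, 0], 0],
    [[0, 0, 0], 0],
    [[0, 0, 0], 0]
  ],
  "grip_force": 20
}}

```text
t: 19.03
ee_pos: [0.5591, -0.0683, 0.109]
ee_rot: [0.0, 1.0, 0.0, 0.0]
wrist_force: [2.3, -2.3, -1.0]
grip_width: 0.0103
```

Call:
{"method": "send_rows", "body": {
  "rows": [
    [[0, 0, 0], 0],
    [[0, 0, 0], 0],
    [[0, 0, 0], 0],
    [[0, 0, 0], 0],
    [[0, 0, 0], 0],
    [[0, 0, 0], 0]
  ],
  "grip": 40
}}

```text
t: 19.53
ee_pos: [0.5589, -0.0683, 0.1089]
ee_rot: [-0.0, 1.0, 0.0, -0.0]
wrist_force: [-0.9, 1.1, -0.0]
grip_width: 0.04
```

```bash
python3 - <<'E'
from h import *
np.set_printoptions(precision=4,suppress=True)
s=bot.observe(); print(s['t'],s['ee_pos'],s['wrist_force'],s['wrist_torque'],s['grip_width'])
cap('wrist','w10'); crop('w10',250,150,440,280,4,'c16')
E
```

```text
19.5333 [ 0.5589 -0.0683  0.1089] [-0.8579  1.1266 -0.0211] [-0.0249  0.0653  0.0069] 0.04003251965701632
```

View pics/c16.png

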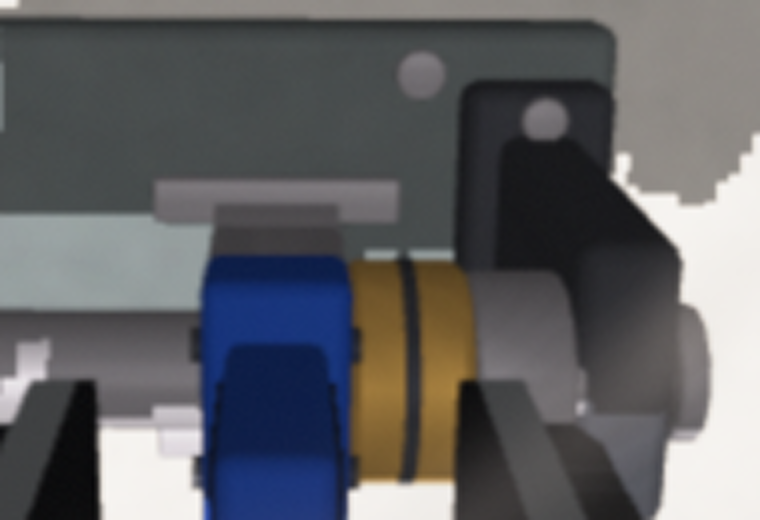

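Call:
{"method": "send_rows", "body": {
  "rows": [
    [[0, 0, -4], 0],
    [[0, 0, -10], 0],
    [[0, 0, -16], 0],
    [[0, 0, -20], 0],
    [[0, 0, -20], 0],
    [[0, 0, -20], 0],
    [[0, 0, -20], 0],
    [[0, 0, -10], 0],
    [[0, 0, 0], 0],
    [[0, 0, 0], 0]
  ]
}}

```text
t: 20.42
ee_pos: [0.5589, -0.0684, 0.2289]
ee_rot: [0.0, 1.0, -0.0, 0.0]
wrist_force: [-0.2, -0.2, -0.6]
grip_width: 0.0396
```

```bash
python3 - <<'E'
from h import *
np.set_printoptions(precision=4,suppress=True)
s=bot.observe(); print(s['t'],s['ee_pos'],s['wrist_force'],s['wrist_torque'],s['grip_width'])
cap('wrist','w11'); crop('w11',230,130,430,250,4,'c17'); z=ld('w11')
cap('scene','s11'); crop('s11',200,140,400,260,4,'c18')
d=z['d'];im=z['im'].astype(int)
P=np.array([np.r_[w(z,u,v)] for v in range(100,320) for u in range(250,400) if d[v,u]>0 and im[v,u,2]>im[v,u,0]+30])
T=P[P[:,2]>.118]; print(len(T),T.mean(0),T.max(0),cv2.minAreaRect((T[:,:2]*1000).astype(np.float32)))
S=P[(P[:,2]>.08)&(P[:,2]<.105)]; print(S.mean(0),S.min(0),S.max(0))
E
```

```text
20.4167 [ 0.5589 -0.0684  0.2289] [-0.2225 -0.172  -0.5717] [ 0.0035 -0.0041  0.0478] 0.03956731728754243
607 [ 0.5566 -0.0694  0.1333] [ 0.5695 -0.0629  0.1365] ((557.8544921875, -69.3812026977539), (12.82032299041748, 23.232627868652344), 89.58439636230469)
[ 0.5498 -0.0691  0.1008] [ 0.5401 -0.0781  0.0911] [ 0.5766 -0.0599  0.105 ]
```

View pics/c17.png

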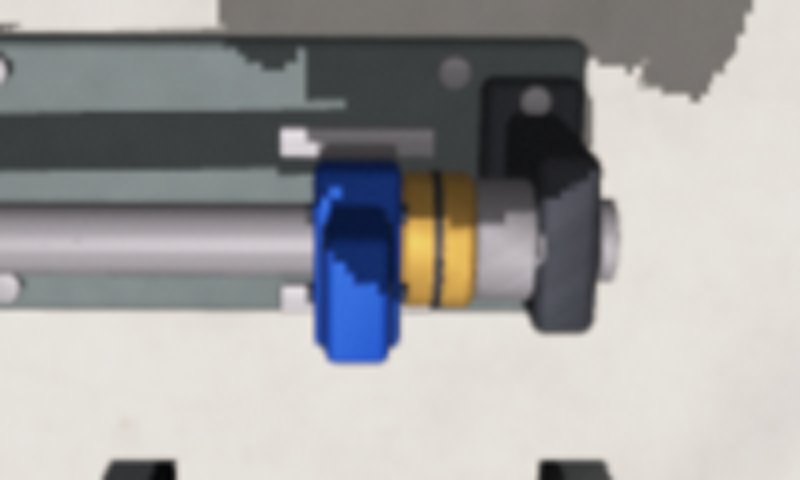

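View pics/c18.png

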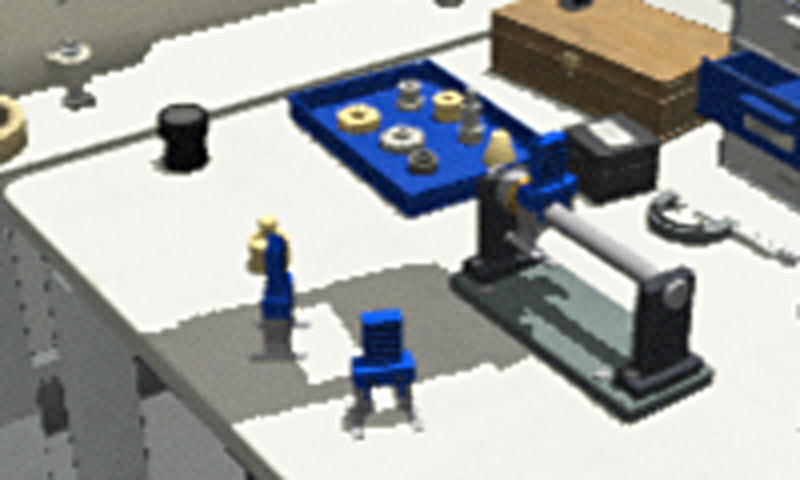

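```bash
python3 - <<'E'
from h import *
z=ld('w11')
crop('w11',300,160,380,215,10,'c19')
for v in (182,186,192):
  print(v,[(u,round(w(z,u,v)[1]*1e3,1),round(w(z,u,v)[2]*1e3)) for u in range(324,356)])
E
```

```text
182 [(324, np.float64(-65.0), 103), (325, np.float64(-64.2), 102), (326, np.float64(-63.4), 102), (327, np.float64(-62.5), 101), (328, np.float64(-61.7), 101), (329, np.float64(-60.9), 101), (330, np.float64(-59.9), 96), (331, np.float64(-59.1), 95), (332, np.float64(-58.1), 92), (333, np.float64(-57.3), 92), (334, np.float64(-56.4), 91), (335, np.float64(-55.6), 91), (336, np.float64(-54.7), 90), (337, np.float64(-54.0), 93), (338, np.float64(-53.1), 93), (339, np.float64(-52.3), 92), (340, np.float64(-51.5), 93), (341, np.float64(-50.6), 91), (342, np.float64(-49.7), 91), (343, np.float64(-48.9), 91), (344, np.float64(-48.0), 90), (345, np.float64(-47.3), 93), (346, np.float64(-46.4), 92), (347, np.float64(-45.5), 90), (348, np.float64(-44.5), 89), (349, np.float64(-43.7), 90), (350, np.float64(-42.9), 90), (351, np.float64(-42.0), 90), (352, np.float64(-41.0), 88), (353, np.float64(-40.3), 89), (354, np.float64(-39.5), 89), (355, np.float64(-38.6), 89)]
186 [(324, np.float64(-65.2), 121), (325, np.float64(-64.5), 120), (326, np.float64(-63.6), 114), (327, np.float64(-62.5), 102), 
[... 1112 characters left out ...]
8.1), 94), (333, np.float64(-57.3), 94), (334, np.float64(-56.5), 95), (335, np.float64(-55.6), 94), (336, np.float64(-54.8), 94), (337, np.float64(-54.0), 94), (338, np.float64(-53.2), 96), (339, np.float64(-52.3), 94), (340, np.float64(-51.5), 95), (341, np.float64(-50.7), 95), (342, np.float64(-49.9), 96), (343, np.float64(-49.0), 95), (344, np.float64(-48.2), 95), (345, np.float64(-47.4), 95), (346, np.float64(-46.5), 95), (347, np.float64(-45.5), 93), (348, np.float64(-44.6), 93), (349, np.float64(-43.7), 92), (350, np.float64(-43.0), 93), (351, np.float64(-42.2), 93), (352, np.float64(-41.3), 93), (353, np.float64(-40.4), 93), (354, np.float64(-39.7), 93), (355, np.float64(-38.7), 92)]
```

View pics/c19.png

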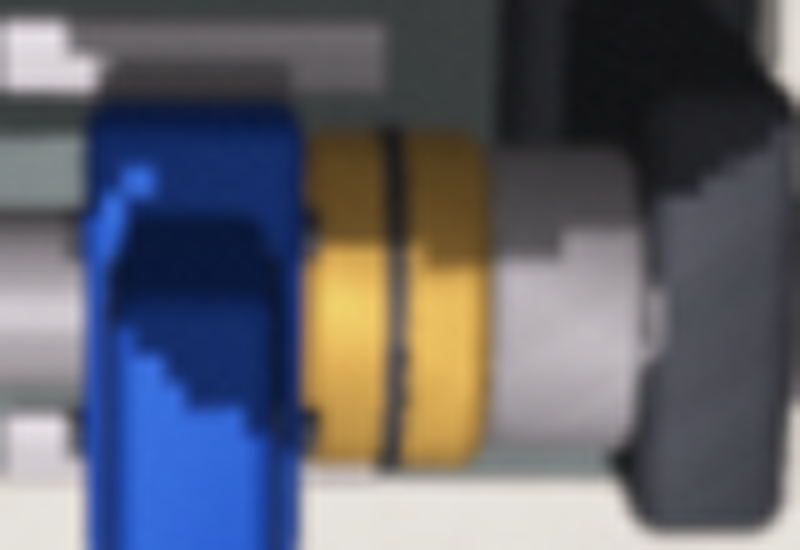

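```bash
python3 - <<'E'
from h import *
print(bot.finish_job()); s=bot.observe(); print(s['t'],s['wrist_force'])
E
```

```text
the job is handed in; nothing more can be done
None
the job is handed in; nothing more can be done
```

The job is handed in at about 20.5 s of the 61 s allowed. The clip is on the rod and the brass ring is home against the shoulder.

I took the clip farthest to the robot's left by its tab and snapped it onto the bare rod, where the highest upward force I read was about 7 N. I then slid it along until the ring met the shoulder, held that for about 2 s, unloaded, let go and withdrew upward.

**Press force:** while held, the wrist read 13.5 to 15.6 N along the rod. The drag I measured while sliding free was about 4 N, less than the stated 6 N. That puts the force on the ring at roughly 8 to 11 N, depending on which drag figure is right. No reading came near 20 N, but I read the force only at the end of each short move.

**Final pictures:**
- **Clip:** it is fully seated, with the tab top at z ≈ 135.5 mm, as expected for a seated clip. The tab and saddle centres lie at almost the same place along the rod (−69.4 and −69.1 mm), so the tab is upright.
- **Ring:** its far face is at y ≈ −44 mm, where I measured the shoulder face (−45 mm before the press).
- **Contact:** the clip's near edge and the ring's face both come out at about −60 mm. Camera accuracy of about 2 mm could hide a very small gap.
- **Other things:** the loupe, the weight and the other two clips look undisturbed in the scene picture. The plug gauge and screwdriver were outside the final crops, and the arm never went near them.
- **Gripper:** it was about 90 mm clear of the clip.

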